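Dial the code and open the locked spirits chest

ROBOT

A 6-joint arm with a two-finger parallel gripper is mounted at the origin on the work surface. World frame = base frame: x ahead of the robot, y to its left, z up, the work surface at z = 0. Lengths are in m, angles in rad, forces in N, time in s.
With the tool pointing down it reaches from about 0.4 to 0.825 m from the base axis. Payload 7 kg.
Tool frame: the origin (TCP) lies midway between the tips of the shut fingers; the grasp point (between the pads) lies 19 mm behind it (env.grasp_offset is the distance from the TCP to the grasp point, in m); z points along the fingers, y is the line along which they close (so a half turn about z gives the same grasp; the last joint's range is limited). The gripper opens to 88 mm and grips with 3 to 60 N. Pads are 19 mm wide; open, the fingers measure 130 mm over their backs; the gripper's body (78 mm by 193 mm) begins 47 mm behind the grasp point.
Start: joints at [-1.001, 0.359, 0.012, 0, -1.224, -0.288], TCP at [0.188, -0.648, 0.227] pointing down, gripper open.
Joint ranges: [-3.07, 3.07], [-1.43, 2.12], [-1.02, 1.25], [-3.03, 1.67], [-3.05, -0], [-3.03, 3.03]. Speed limits (rad/s): [2.39, 2.39, 3.01, 3.14, 3.14, 3.14].

INTERFACE

Orientations are given as a unit quaternion [x, y, z, w].
In Python, from bench import env gives the robot as it stands.
- The arm moves only by the shell command python3 -m crank 'ROWS' [FORCE]. ROWS is JSON, a list that holds one entry, the list of rows, each a list of 7 numbers: the shift along the tool's x, y, z in mm, then the turn, a rotation vector about the tool's x, y, z in degrees, then the closure, from -1 (fully open) to 1 (shut). In form: [[[dx, dy, dz, wx, wy, wz, gripper], ...]]. A call has 1 to 20 rows; each row is the pose to reach, as a shift and turn from the pose commanded when the call began, along the tool's axes at that moment; what a row does not reach only later rows make up. A row lasts 1/8 s, in which the tool goes at most 62.5 mm and 10.7 degrees, less where a joint would pass 70% of its speed; a pose out of reach is approached as far as the arm can. A call with a gripper value outside its range is refused whole. The fingers move at their own pace and stop on an object; FORCE is the grip in N (left out, the last holds). Time passes only in rows, so rows that repeat a pose let the fingers close. It gives the time, the measured TCP pose, the force, the opening and the grip force at its end, in the units of the state.
- env.sense(): the state, without advancing time (a new reading comes with each control period).
- env.capture(name): name is "side" or "top" or "wrist"; returns a dict with "image" (384x512x3 uint8, red, green, blue), "z_map" (384x512 float32, m along the optical axis (not along the pixel's ray), 0 where there is no reading), "camera_matrix" (3x3 intrinsics, pixels), "R" (3x3) and "t" (3): a world point X has camera coordinates R X + t. Camera axes: x right, y down, z forward; pixel columns grow to the right and rows downward; lengths in m; the calibration is good to about 2 mm. A picture is of the moment at which its call begins.
- env.hand_in(): hands the job in; it is judged then, once.
The state is a dict: "t": time; "joints": joint angles; "qvel": joint speeds; "tau": joint torques, N m; "tcp_pos": TCP position; "ee_rot": TCP orientation; "wrist_force": force on the tool from outside, world axes, zero at the start; "ft_torque": the same for the moment, N m; "width": finger opening in m; "finger_force": force on a finger pad.
Only numpy, scipy, OpenCV 4.12 (cv2) and the standard library are available. Lean on these libraries where they do the work, as an engineer would, in place of code of your own. Each camera call takes 0.05 s, during which the arm holds its last target. There are 200 camera calls.

TASK

Open the locked spirits chest: with a light fingertip pressure roll the three number dials of its lock to 3-8-5 (left to right as seen from the robot), slide the bolt by its knob fully out of the hasp, then raise the lid by its knob until it stands open at 70 degrees or more, and let go. Never bear on the lock case or its dials with more than 15 N, and leave everything else on the cart where it stands.

Things in the scene. Friction and masses are not known exactly. Their poses are not given: they have to be found in the camera images.
- chest: Walnut chest, 260 (x) x 300 (y) x 100 mm (z), fixed on the shelf; origin under its centre, x points away from its front (the robot's side) towards its hinges, y to its left, z up. Its front 70 mm (x -130 to -60 mm) is a solid deck, top at z = 100 mm, that carries the lock; behind it lies the lid, top flush with the deck.
- lock_case: Chrome lock case on the deck, 46 x 104 x 16 mm; origin under its centre at chest (-92, 0, 100) mm, axes as the chest's. Three black dials (radius 15 mm, 12 mm wide, axle along y) stand out of its top at y = +30, 0, -30 mm. White numerals 0-9 run round each, upright when read from the robot's side; the number that counts is the one on the very top, between two red marks.
- dial1_top (a point): Nominal top of the left dial, at lock_case (0, 30, 24) mm, fixed to the case. The real tops of all three dials lie together up to 3 mm above or below this (5 to 11 mm above the case); the measured pose does not show it: feel for it, slowly (under 10 mm/s), since a brisk touch alone exceeds 15 N.
- dial2_top (a point): Nominal top of the middle dial, at lock_case (0, 0, 24) mm; same remark.
- dial3_top (a point): Nominal top of the right dial, at lock_case (0, -30, 24) mm; same remark.
- dial1 (a joint): Left dial's angle, rad: number shown = value / 0.6283 (modulo 10), so 3 is 1.885. Grows when the dial's top is dragged along +x of the chest (away from the robot), 9.4 mm of drag per number. Endless. A sprung detent (about 1.5 N at the rim) pulls it home from up to 0.3 of a number off. Starts 1 or 2 numbers off its code, maybe between numbers. Press some 4 to 10 N, or it slips.
- dial2 (a joint): Middle dial, as dial1: 8 is 5.027. Starts up to 2 numbers off 8 either way, perhaps already on it.
- dial3 (a joint): Right dial, as dial1: 5 is 3.142. Starts 1 or 2 numbers off 5.
- bolt (a joint): Barrel bolt that runs through the lock along y; m, 0 = shot through the lid's hasp, grows to 0.024 as it is drawn to -y of the chest. Rattles 2 mm while locked; slides (about 2 N) only with all three numbers right; clear of the hasp from 0.020. Stays where it is left.
- bolt_knob (a point): Middle of the grip of the bolt's upright knob, 13 mm across; grip 16 mm high, knob's top 10 mm above this point, deck 25 mm below it; starts at chest (-92, -85, 125) mm and slides with the bolt. 17 mm free between the knob and the bolt's guide on the lock's side, open all round otherwise.
- lid (a joint): Lid angle, rad: 0 shut, grows to 1.75 as it is raised about the hinge; stiff hinge, stays at any angle; about 5 N at the knob to raise it. Its chrome hasp reaches forward over the deck at y = 70 to 82 mm, round the bolt, up to 20 mm above the deck: while the bolt is shot the lid cannot rise.
- lid_knob (a point): Middle of the grip of the lid's round knob, 18 mm across, grip 15 mm high, top 10 mm above this point; with the lid shut at chest (-30, 0, 121.5) mm; moves with the lid.
- lid_hinge (a point): Hinge axis of the lid, along the chest's y, at chest (128, 0, 94) mm.
- measuring_cup_mid (a point): Clear plastic measuring cup, 88 mm across, 100 mm high, left of the chest; middle, half-way up. Bystander.
- jigger_mid (a point): Steel double-cone jigger, 48 mm across, 84 mm high, right of the chest; middle. Bystander.
- shaker_mid (a point): Slim aluminium cocktail shaker, 74 mm across, 208 mm high; point 100 mm up its axis. Bystander.
- funnel_mid (a point): Steel funnel standing on its mouth, 112 mm across, 115 mm high; point 50 mm up its axis. Bystander.
- cap_jar_mid (a point): Glass jar with bottle caps, 76 mm across, 92 mm high; middle. Bystander.

How it is judged:
On the way, in this order (a step that is already met when the one before it is completed fails the run):
1. the dials show 3-8-5, each within 0.15 rad, with the bolt still shot ((value of joint dial1 between 1.735 and 2.035 rad or value of joint dial1 between -4.548 and -4.248 rad or value of joint dial1 between 8.018 and 8.318 rad) and (value of joint dial2 between 4.877 and 5.177 rad or value of joint dial2 between -1.407 and -1.107 rad or value of joint dial2 between 11.16 and 11.46 rad) and (value of joint dial3 between 2.992 and 3.292 rad or value of joint dial3 between -3.292 and -2.992 rad or value of joint dial3 between 9.275 and 9.575 rad) and value of joint bolt below 0.004 m), for 0.2 s.
2. the bolt is drawn clear of the hasp with the lid still shut (value of joint bolt above 0.02 m and value of joint lid below 0.06 rad), for 0.1 s.
3. the lid stands open (value of joint lid above 1.18 rad), for 0.1 s.
At the end, for the whole second after the job is handed in: The dials show 3-8-5 (each within 0.15 rad), the bolt is drawn at least 20 mm, and the lid stands still at 1.18 rad (about 68 degrees) or more, let go ((value of joint dial1 between 1.735 and 2.035 rad or value of joint dial1 between -4.548 and -4.248 rad or value of joint dial1 between 8.018 and 8.318 rad) and (value of joint dial2 between 4.877 and 5.177 rad or value of joint dial2 between -1.407 and -1.107 rad or value of joint dial2 between 11.16 and 11.46 rad) and (value of joint dial3 between 2.992 and 3.292 rad or value of joint dial3 between -3.292 and -2.992 rad or value of joint dial3 between 9.275 and 9.575 rad) and value of joint bolt above 0.02 m and value of joint lid above 1.18 rad and velocity of joint lid between -0.05 and 0.05 rad/s); the robot touches nothing.
It fails at once if the lock case or a dial is pressed with more than 15 N (contact force between any of the fingers, the arm and lock_case above 15 N).
It fails at once if the measuring cup, jigger, shaker, funnel or cap jar is shifted or tipped (its listed point moves more than 25 mm) (distance of any of measuring_cup_mid, jigger_mid, shaker_mid, funnel_mid, cap_jar_mid from where it was at the start of the episode above 0.025 m).
It also fails if it takes over 72 s, if anything falls off the work surface, if the arm or the gripper's body presses on something with over 40 N, if the wrist force passes 120 N, or if a joint passes its speed limit or range.

## Working session

There is one attempt and no reset: what is moved stays moved. The work goes in short steps, Python scripts to look and compute and a shell command to move; the robot and the scene stay as the last step left them, time stands still between calls to the robot, and variables do not carry over. Pictures are saved under pics/ and viewed, at most 10 in all, crops included, and the job is handed in when it is done.

```bash
ls; mkdir -p pics; python3 - <<'E'
from bench import env
import cv2,numpy as np
s=env.sense();print({k:np.round(v,3) for k,v in s.items()},env.grasp_offset)
for n in("top","side"):
    c=env.capture(n);np.savez(f'{n}.npz',**c);cv2.imwrite(f'pics/{n}0.png',c['image'][:,:,::-1])
    print(n,c['camera_matrix'],c['R'],c['t'],-c['R'].T@c['t'])
a=cv2.imread('pics/top0.png');b=cv2.imread('pics/side0.png')
cv2.imwrite('pics/both0.png',cv2.resize(np.vstack([a,b]),(448,600)) if 0 else a)
E
```

```text
pics
{'t': np.float64(0.0), 'joints': array([-1.001,  0.359,  0.011, -0.   , -1.224, -0.288]), 'qvel': array([ 0.001,  0.001,  0.   , -0.002, -0.001,  0.001]), 'tau': array([ 0.0000e+00, -5.8272e+01,  2.9304e+01,  6.9970e+00,  7.0000e-03,
       -0.0000e+00]), 'tcp_pos': array([ 0.188, -0.648,  0.226]), 'ee_rot': array([-0.14 ,  0.99 ,  0.001, -0.   ]), 'wrist_force': array([-0.231,  0.348,  0.329]), 'ft_torque': array([-0.014,  0.057,  0.006]), 'finger_force': np.float64(0.0), 'width': np.float64(0.088)} 0.0188
top [[476.72997745   0.         249.80600607]
 [  0.         476.72997745 197.56661318]
 [  0.           0.           1.        ]] [[ 0.0074031  -0.9998966   0.01232812]
 [-0.9914776  -0.00894322 -0.12996997]
 [ 0.13006678 -0.01126087 -0.99144129]] [-0.01451772  0.60540037  1.63329365] [0.38791113 0.00929031 1.6981776 ]
side [[355.30762923   0.         259.54996106]
 [  0.         355.30762923 191.43223289]
 [  0.           0.           1.        ]] [[ 0.98690919 -0.16126749 -0.00174743]
 [-0.08316729 -0.49961618 -0.86224525]
 [ 0.13817909  0.85110309 -0.50648798]] [-0.57209661  0.15551822  0.94088405] [ 0.44753094 -0.81535048  0.60964161]
```

View pics/top0.png

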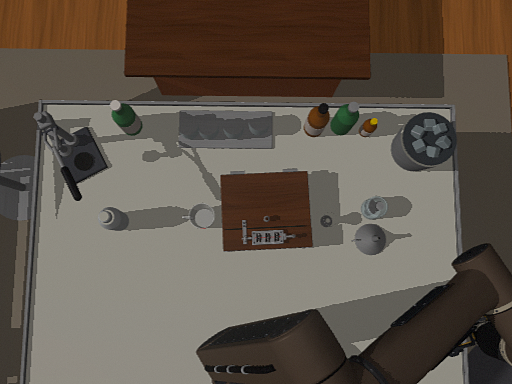

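View pics/side0.png

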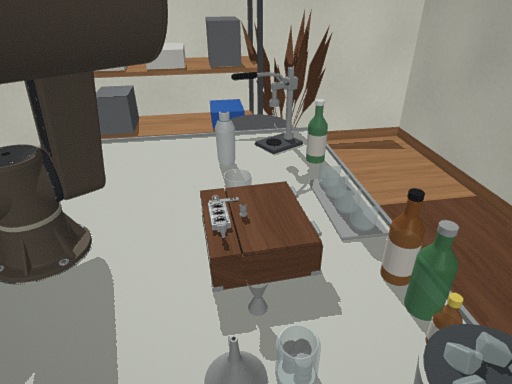

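The top view shows the chest at columns 222–311, rows 172–250, with the lock at about (268,237), the bolt knob at (292,237) and the lid knob at (266,218). The jigger is at (326,221), the cup at (203,215), the shaker at (112,218), the funnel at (370,238) and the jar at (374,207). Next I'll measure the chest pose.

```bash
cat > h.py <<'E'
import numpy as np,cv2
def pts(c):
    z=c['z_map'];K=c['camera_matrix'];v,u=np.mgrid[:z.shape[0],:z.shape[1]]
    p=np.stack([(u-K[0,2])/K[0,0]*z,(v-K[1,2])/K[1,1]*z,z],-1)
    return (p-c['t'])@c['R']
def ray(c,u,v,h):
    K=c['camera_matrix'];d=c['R'].T@[(u-K[0,2])/K[0,0],(v-K[1,2])/K[1,1],1];o=-c['R'].T@c['t']
    return o+d*(h-o[2])/d[2]
def proj(c,X):
    q=c['R']@X+c['t'];return (c['camera_matrix']@(q/q[2]))[:2]
E
python3 - <<'E'
from h import *
c=dict(np.load('top.npz'));P=pts(c);z=c['z_map']
roi=np.zeros(z.shape,bool);roi[160:262,212:322]=1
m=roi&(z>0)&(P[...,2]>.085)&(P[...,2]<.112)
m=cv2.morphologyEx(m.astype(np.uint8),cv2.MORPH_CLOSE,np.ones((9,9)))
n,l,st,_=cv2.connectedComponentsWithStats(m);k=1+st[1:,4].argmax()
cn=max(cv2.findContours((l==k).astype(np.uint8),0,2)[0],key=cv2.contourArea)[:,0]
print('top z',np.median(P[l==k][:,2]),'table',np.median(P[300:315,100:180,2]))
W=np.array([ray(c,u,v,.1)[:2] for u,v in cn])
r=cv2.minAreaRect((W*1000).astype(np.float32));print(r,cv2.boxPoints(r))
# high things
m2=roi&(P[...,2]>.112);n,l,st,ce=cv2.connectedComponentsWithStats(m2.astype(np.uint8))
for i in range(1,n):
    if st[i,4]>2:q=P[l==i];print(st[i],ce[i].round(1),np.median(q,0).round(4),q[:,2].max().round(4))
E
```

```text
top z 0.10119210065166684 table 0.0012649154143985434
((559.1624755859375, -45.5966796875), (269.4902038574219, 330.58447265625), 3.2433903217315674) [[ 415.28134  111.80723]
 [ 433.98508 -218.2477 ]
 [ 703.0436  -203.00058]
 [ 684.33984  127.05434]]
[264 216   5   5   8] [265.4 218.6] [ 0.5228 -0.059   0.1319] 0.137
[242 230  54  15 438] [267.9 236.7] [ 0.4645 -0.0697  0.1175] 1.6982
```

```bash
python3 -m crank '[[[-412,482,-103,0,0,-77,1],[-412,482,-103,0,0,-77,1],[-412,482,-103,0,0,-77,1],[-412,482,-103,0,0,-77,1],[-412,482,-103,0,0,-77,1],[-412,482,-103,0,0,-77,1],[-412,482,-103,0,0,-77,1],[-412,482,-103,0,0,-77,1],[-412,482,-103,0,0,-77,1],[-412,482,-103,0,0,-77,1],[-412,482,-103,0,0,-77,1],[-412,482,-103,0,0,-77,1],[-412,482,-103,0,0,-77,1],[-412,482,-103,0,0,-77,1],[-412,482,-103,0,0,-77,1]]]'
python3 - <<'E'
from h import *
from bench import env
s=env.sense();print(s['tcp_pos'],s['ee_rot'],s['joints'].round(2),s['wrist_force'])
c=env.capture('wrist');np.savez('w1.npz',**c);cv2.imwrite('pics/w1.png',c['image'][:,:,::-1])
print(-c['R'].T@c['t'],c['R'])
E
```

```text
t: 1.98
tcp_pos: [0.4491, -0.0717, 0.3295]
ee_rot: [0.726, -0.688, -0.0, 0.0]
wrist_force: [0.1, -0.0, 0.7]
width: 0.0002
finger_force: 0.0
[ 0.44905294 -0.07166023  0.32951669] [ 7.25730607e-01 -6.87978985e-01 -2.23291939e-05  3.80936809e-05] [ 0.28 -0.07 -0.27  0.   -1.37 -0.22] [ 0.09957721 -0.02459887  0.71892834]
[ 0.45256363 -0.13679802  0.48634455] [[-0.99856502 -0.05351787 -0.00193302]
 [-0.05236463  0.96821293  0.24458468]
 [-0.01121808  0.24433492 -0.96962601]]
```

View pics/w1.png

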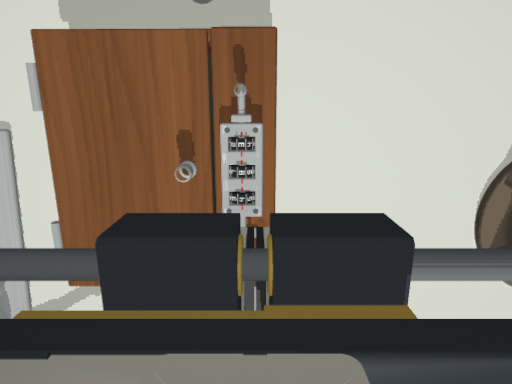

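The wrist view shows the lock case at columns 222–262, rows 124–215. The dials are at rows 144, 172 and 198, the bolt knob at (240,90) and the lid knob at (186,171). I'll fit the pose and enlarge the lock.

```bash
python3 - <<'E'
from h import *
c=dict(np.load('w1.npz'));im=c['image'];hsv=cv2.cvtColor(im,cv2.COLOR_RGB2HSV)
br=((hsv[...,1]>90)&(hsv[...,0]<20)&(hsv[...,2]>40)).astype(np.uint8)
P=pts(c)
# front edge: last brown col per row; -y edge: first brown row per col
fr=[(np.where(br[v,:300])[0].max()+.5,v) for v in range(40,205)]
F=np.array([ray(c,u,v,.1)[:2] for u,v in fr])
sd=[(u,np.where(br[:200,u])[0].min()-.5) for u in range(60,265) if not 205<u<215]
S=np.array([ray(c,u,v,.1)[:2] for u,v in sd])
for n,A in(('front',F),('side',S)):
    vx,vy,x0,y0=cv2.fitLine(A.astype(np.float32),cv2.DIST_HUBER,0,.001,.001).ravel();print(n,x0,y0,np.degrees(np.arctan2(vy,vx)), 'dist',np.std((A-[x0,y0])@[-vy,vx]))
ch=((hsv[...,1]<60)).astype(np.uint8);ch[:100]=0;ch[:,:216]=0;ch[:,268:]=0;ch[213:]=0
roi=ch[118:213,216:268]
rows=np.where(roi.mean(1)>.5)[0]+118;cols=np.where(roi[20:80].mean(0)>.5)[0]+216
print('case rows',rows.min(),rows.max(),'cols',cols.min(),cols.max())
for u,v in((cols.min(),170),(cols.max()+1,170),(241,rows.min())):print(ray(c,u,v,.116))
print('depth case',P[158,240],P[130,232],'deck',P[100,265],'boltknob',P[86:94,237:244].reshape(-1,3)[:,2].max(),'lidknob z',np.percentile(P[160:182,174:198,2],98))
cv2.imwrite('pics/w1c.png',cv2.rotate(cv2.resize(im[118:225,215:268,::-1],None,fx=7,fy=7,interpolation=cv2.INTER_CUBIC),cv2.ROTATE_90_CLOCKWISE))
for n,u,v,h in(('bolt',240,90,.135),('lid',184,172,.1315)):print(n,ray(c,u,v,h))
E
```

```text
front 0.43245125 -0.16353106 -86.675514 dist 0.00032212750306488317
side 0.54309636 -0.21192953 3.8557782 dist 0.0005242079636195977
case rows 123 212 cols 221 262
[ 0.48644346 -0.06876683  0.116     ]
[ 0.4406974  -0.07123441  0.116     ]
[ 0.46685734 -0.12013942  0.116     ]
depth case [ 0.46635244 -0.08286486  0.11492779] [ 0.47612597 -0.11230011  0.11508115] deck [ 0.4425214  -0.1452602   0.09749897] boltknob 0.1331829399049766 lidknob z 0.12975703818471598
bolt [ 0.46848693 -0.15255674  0.135     ]
lid [ 0.52364923 -0.06740604  0.1315    ]
```

View pics/w1c.png

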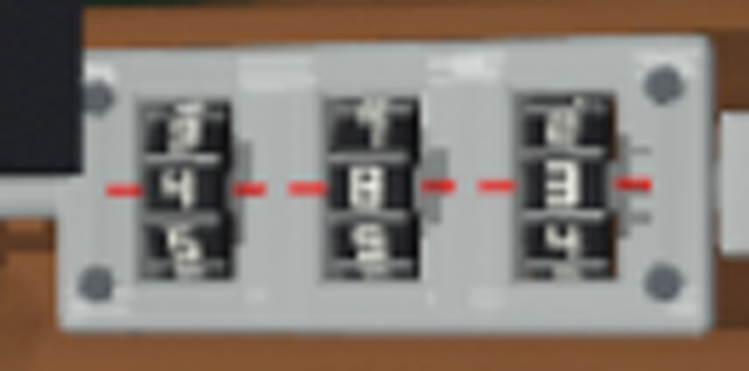

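The dials read 4-8-3 and the middle one is already right. Dial 1 needs −1, a 9.4 mm drag along −x. Dial 3 needs +2, an 18.8 mm drag along +x. The chest yaw is about 3.35°, with its origin near (0.555, -0.062).

```bash
python3 -m crank '[[[-33,-19,50,0,0,0,1],[-33,-19,100,0,0,0,1],[-33,-19,150,0,0,0,1],[-33,-19,180,0,0,0,1],[-33,-19,190,0,0,0,1],[-33,-19,195,0,0,0,1],[-33,-19,197,0,0,0,1],[-33,-19,197,0,0,0,1],[-33,-19,197,0,0,0,1]]]'
```

```text
t: 3.15
tcp_pos: [0.4669, -0.0367, 0.1332]
ee_rot: [0.726, -0.687, 0.0, -0.001]
wrist_force: [0.1, -0.2, 1.0]
width: 0.0006
finger_force: 0.0
```

```bash
python3 -m crank '[[[0,0,1,0,0,0,1],[0,0,2,0,0,0,1],[0,0,3,0,0,0,1],[0,0,3.5,0,0,0,1],[0,0,4,0,0,0,1],[0,0,4.5,0,0,0,1],[0,0,4.5,0,0,0,1]]]'; python3 -m crank '[[[0,0,0.5,0,0,0,1],[0,0,1,0,0,0,1],[0,0,1,0,0,0,1]]]';python3 -m crank '[[[0,0,0.4,0,0,0,1],[0,0,0.8,0,0,0,1],[0,0,0.8,0,0,0,1]]]'
```

```text
t: 4.03
tcp_pos: [0.4665, -0.0368, 0.128]
ee_rot: [0.726, -0.687, -0.0, 0.0]
wrist_force: [-0.9, -0.5, -0.2]
width: 0.0001
finger_force: 0.0
t: 4.4
tcp_pos: [0.4665, -0.0368, 0.127]
ee_rot: [0.726, -0.687, -0.0, 0.0]
wrist_force: [0.4, -0.5, -0.1]
width: 0.0006
finger_force: 0.0
t: 4.78
tcp_pos: [0.4665, -0.0368, 0.1262]
ee_rot: [0.726, -0.687, -0.0, 0.0]
wrist_force: [-0.8, 0.7, 0.3]
width: 0.0006
finger_force: 0.0
```

```bash
python3 -m crank '[[[0,0,0.4,0,0,0,1],[0,0,0.8,0,0,0,1],[0,0,0.8,0,0,0,1]]]' | grep -E "pos|force"
```

```text
tcp_pos: [0.4665, -0.0368, 0.1254]
wrist_force: [0.0, -0.3, 0.5]
finger_force: 0.0
```

```bash
python3 -m crank '[[[0,0,0.4,0,0,0,1],[0,0,0.8,0,0,0,1],[0,0,0.8,0,0,0,1]]]' | grep -E "pos|force"
```

```text
tcp_pos: [0.4665, -0.0368, 0.1246]
wrist_force: [-0.9, 0.4, -0.6]
finger_force: 0.0
```

```bash
python3 -m crank '[[[0,0,0.4,0,0,0,1],[0,0,0.6,0,0,0,1],[0,0,0.6,0,0,0,1]]]' | grep -E "pos|force"
```

```text
tcp_pos: [0.4665, -0.0368, 0.124]
wrist_force: [-0.4, 0.2, -0.7]
finger_force: 0.0
```

```bash
python3 -m crank '[[[0,0,0.4,0,0,0,1],[0,0,0.6,0,0,0,1],[0,0,0.6,0,0,0,1]]]' | grep -E "pos|force"
```

```text
tcp_pos: [0.4666, -0.0368, 0.1235]
wrist_force: [-0.2, -0.1, 0.5]
finger_force: 0.0
```

```bash
python3 -m crank '[[[0,0,0.4,0,0,0,1],[0,0,0.4,0,0,0,1]]]' | grep -E "pos|force"
```

```text
tcp_pos: [0.4665, -0.0368, 0.123]
wrist_force: [-0.5, -0.1, 0.3]
finger_force: 0.0
```

```bash
python3 -m crank '[[[0,0,0.3,0,0,0,1],[0,0,0.6,0,0,0,1],[0,0,0.6,0,0,0,1]]]' | grep -E "pos|force"
```

```text
tcp_pos: [0.4665, -0.0368, 0.1224]
wrist_force: [-0.0, 0.1, -0.5]
finger_force: 0.0
```

```bash
python3 -m crank '[[[0,0,0.3,0,0,0,1],[0,0,0.5,0,0,0,1],[0,0,0.5,0,0,0,1]]]' | grep -E "pos|force"
```

```text
tcp_pos: [0.4665, -0.0368, 0.1219]
wrist_force: [0.6, 0.5, 0.0]
finger_force: 0.0
```

```bash
python3 -m crank '[[[0,0,0.4,0,0,0,1],[0,0,0.4,0,0,0,1]]]' | grep -E "pos|force"
```

```text
tcp_pos: [0.4666, -0.0368, 0.1215]
wrist_force: [0.2, -1.2, -0.4]
finger_force: 0.0
```

```bash
python3 -m crank '[[[0,0,0.4,0,0,0,1],[0,0,0.4,0,0,0,1]]]' | grep -E "pos|force"
```

```text
tcp_pos: [0.4667, -0.0368, 0.1213]
wrist_force: [-0.2, 0.6, 2.1]
finger_force: 1.0
```

```bash
python3 -m crank '[[[0,0,0.4,0,0,0,1],[0,0,0.4,0,0,0,1]]]' | grep -E "pos|force"
```

```text
tcp_pos: [0.467, -0.0368, 0.1211]
wrist_force: [-0.3, -0.6, 4.4]
finger_force: 2.4
```

```bash
python3 -m crank '[[[0,0,0.4,0,0,0,1],[0,0,0.4,0,0,0,1]]]' | grep -E "pos|force"
```

```text
tcp_pos: [0.4673, -0.0367, 0.121]
wrist_force: [-1.3, 0.1, 7.0]
finger_force: 3.3
```

```bash
python3 -m crank '[[[0,1,0,0,0,0,1],[0,2,0,0,0,0,1],[0,3,0,0,0,0,1]]]' | grep -E "pos|force"
```

```text
tcp_pos: [0.4651, -0.0368, 0.1213]
wrist_force: [1.2, -1.1, 5.3]
finger_force: 3.0
```

```bash
python3 -m crank '[[[0,1,0,0,0,0,1],[0,2,0,0,0,0,1],[0,3,0,0,0,0,1],[0,3,0,0,0,0,1]]]' | grep -E "pos|force"
```

```text
tcp_pos: [0.4617, -0.037, 0.1213]
wrist_force: [1.7, -0.3, 7.5]
finger_force: 3.8
```

```bash
python3 -m crank '[[[0,1,0,0,0,0,1],[0,2,0,0,0,0,1],[0,3,0,0,0,0,1],[0,3.6,0,0,0,0,1],[0,3.6,0,0,0,0,1]]]' | grep -E "pos|force"
```

```text
tcp_pos: [0.4577, -0.0373, 0.1212]
wrist_force: [-1.3, 0.2, 8.3]
finger_force: 4.1
```

```bash
python3 -m crank '[[[0,0,-1,0,0,0,1],[0,0,-3,0,0,0,1],[0,0,-8,0,0,0,1],[30,1,-8,0,0,0,1],[60.5,1,-8,0,0,0,1],[60.5,1,-8,0,0,0,1],[60.5,1,-5,0,0,0,1],[60.5,1,-4,0,0,0,1],[60.5,1,-3,0,0,0,1],[60.5,1,-2.5,0,0,0,1],[60.5,1,-2,0,0,0,1],[60.5,1,-2,0,0,0,1]]]' | grep -E "pos|force"
```

```text
tcp_pos: [0.4593, -0.0977, 0.1224]
wrist_force: [-1.1, 1.0, 0.1]
finger_force: 0.0
```

```bash
python3 -m crank '[[[0,0,0.4,0,0,0,1],[0,0,0.7,0,0,0,1],[0,0,0.7,0,0,0,1]]]' | grep -E "pos|force"
```

```text
tcp_pos: [0.4592, -0.0978, 0.1216]
wrist_force: [0.4, 0.6, -0.1]
finger_force: 0.0
```

```bash
python3 -m crank '[[[0,0,0.4,0,0,0,1],[0,0,0.6,0,0,0,1],[0,0,0.6,0,0,0,1]]]' | grep -E "pos|force"
```

```text
tcp_pos: [0.4594, -0.0978, 0.1212]
wrist_force: [-0.4, 1.1, 2.6]
finger_force: 1.0
```

```bash
python3 -m crank '[[[0,0,0.4,0,0,0,1],[0,0,0.7,0,0,0,1],[0,-1,0.7,0,0,0,1],[0,-2,0.7,0,0,0,1],[0,-3,0.7,0,0,0,1]]]' | grep -E "pos|force"
```

```text
tcp_pos: [0.4632, -0.0976, 0.1213]
wrist_force: [-0.5, -0.5, 8.7]
finger_force: 3.9
```

```bash
python3 -m crank '[[[0,-1,0,0,0,0,1],[0,-2,0,0,0,0,1],[0,-3,0,0,0,0,1],[0,-4,0,0,0,0,1],[0,-4,0,0,0,0,1]]]' | grep -E "pos|force"
```

```text
tcp_pos: [0.4677, -0.0974, 0.1213]
wrist_force: [1.4, 0.0, 5.9]
finger_force: 3.2
```

```bash
python3 -m crank '[[[0,-1,0,0,0,0,1],[0,-2,0,0,0,0,1],[0,-3,0,0,0,0,1],[0,-3,0,0,0,0,1]]]' | grep -E "pos|force"
```

```text
tcp_pos: [0.4702, -0.0972, 0.1211]
wrist_force: [-0.2, -0.2, 5.2]
finger_force: 3.2
```

```bash
python3 -m crank '[[[0,0,-1,0,0,0,1],[0,0,-2,0,0,0,1],[0,0,-5,0,0,0,1],[0,10,-5,0,0,0,1],[0,10,-5,0,0,0,1],[0,10,-3,0,0,0,1],[0,10,-2,0,0,0,1],[0,10,-1.5,0,0,0,1],[0,10,-1,0,0,0,1],[0,10,-0.6,0,0,0,1],[0,10,-0.6,0,0,0,1]]]' | grep -E "pos|force"
```

```text
tcp_pos: [0.4594, -0.0978, 0.1212]
wrist_force: [-1.2, 0.3, 3.5]
finger_force: 1.4
```

```bash
python3 -m crank '[[[0,0,0.3,0,0,0,1],[0,0,0.5,0,0,0,1],[0,-1,0.5,0,0,0,1],[0,-2,0.5,0,0,0,1],[0,-3,0.5,0,0,0,1]]]' | grep -E "pos|force"
```

```text
tcp_pos: [0.4631, -0.0976, 0.1213]
wrist_force: [-0.7, 0.2, 7.9]
finger_force: 3.7
```

```bash
python3 -m crank '[[[0,-1,0,0,0,0,1],[0,-2,0,0,0,0,1],[0,-3,0,0,0,0,1],[0,-4,0,0,0,0,1],[0,-4,0,0,0,0,1]]]' | grep -E "pos|force"
```

```text
tcp_pos: [0.4677, -0.0974, 0.1213]
wrist_force: [0.7, 0.2, 6.7]
finger_force: 3.0
```

```bash
python3 -m crank '[[[0,-1,0,0,0,0,1],[0,-2,0,0,0,0,1],[0,-2,0,0,0,0,1],[0,-2,-1,0,0,0,1],[0,-2,-3,0,0,0,1],[0,-2,-10,0,0,0,1],[-50,10,-60,0,0,0,1],[-70,10,-120,0,0,0,1],[-70,10,-150,0,0,0,1],[-70,10,-150,0,0,0,1],[-70,10,-150,0,0,0,1]]]' | grep -E "t:|pos|force"
python3 - <<'E'
from h import *
from bench import env
c=env.capture('wrist');np.savez('w2.npz',**c)
O=.5505*np.array([.9983,.0584])-.0945*np.array([-.0584,.9983])
u,v=proj(c,np.array([.4639,-.0675,.121])).astype(int);print(u,v)
cv2.imwrite('pics/w2.png',cv2.rotate(cv2.resize(c['image'][max(v-80,0):v+80,u-45:u+45,::-1],None,fx=5,fy=5,interpolation=cv2.INTER_CUBIC),cv2.ROTATE_90_CLOCKWISE))
E
```

```text
t: 17.77
tcp_pos: [0.452, -0.0281, 0.2701]
ee_rot: [0.726, -0.687, -0.0, 0.0]
wrist_force: [0.6, -0.2, -0.3]
finger_force: 0.0
244 136
```

View pics/w2.png

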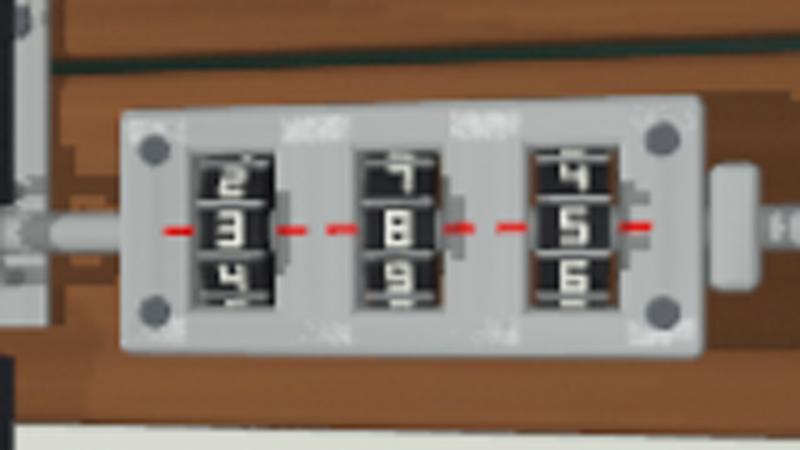

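The lock now reads 3-8-5, with all three numerals centred on the red marks. The bolt knob is next.

```bash
python3 -m crank '[[[60,-9,0,0,0,0,0],[125,-9,0,0,0,0,0],[125,-9,50,0,0,0,0],[125,-9,100,0,0,0,0],[125,-9,130,0,0,0,0],[125,-9,145,0,0,0,0],[125,-9,155,0,0,0,0],[125,-9,163,0,0,0,0],[125,-9,163,0,0,0,0],[125,-9,163,0,0,0,0]]]' 15;  python3 - <<'E'
from h import *
from bench import env
c=env.capture('side');np.savez('s1.npz',**c)
cv2.imwrite('pics/s1.png',cv2.resize(c['image'][150:290,160:330,::-1],None,fx=4,fy=4,interpolation=cv2.INTER_CUBIC))
E
```

```text
t: 19.08
tcp_pos: [0.4688, -0.1523, 0.1082]
ee_rot: [0.726, -0.687, 0.0, -0.0]
wrist_force: [0.7, 0.2, 0.1]
width: 0.0437
finger_force: 0.0
```

View pics/s1.png

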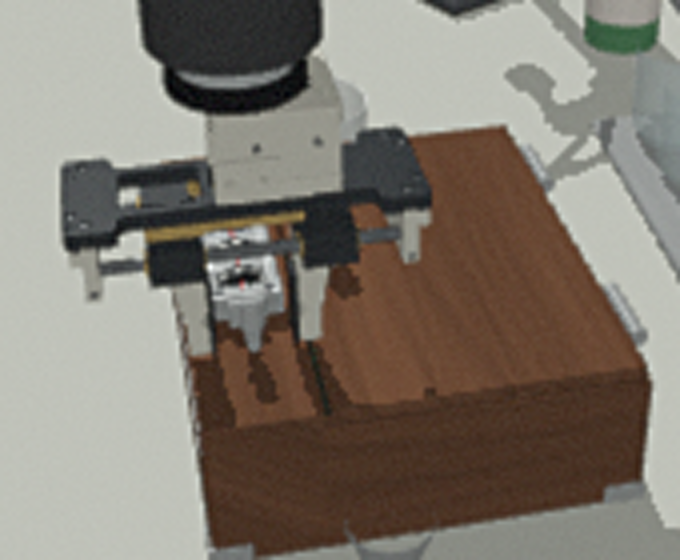

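The fingers (left around x=200, right around x=310) straddle the bolt knob at (253,325). I'll close on it and draw the bolt.

```bash
python3 -m crank '[[[0,0,0,0,0,0,0.6],[0,0,0,0,0,0,1],[0,0,0,0,0,0,1],[0,0,0,0,0,0,1],[0,0,0,0,0,0,1],[0,0,0,0,0,0,1]]]' 15; python3 -m crank '[[[2,0,0,0,0,0,1],[4,0,0,0,0,0,1],[7,0,0,0,0,0,1],[10,0,0,0,0,0,1],[13,0,0,0,0,0,1],[16,0,0,0,0,0,1],[19,0,0,0,0,0,1],[22,0,0,0,0,0,1],[24,0,0,0,0,0,1],[24.5,0,0,0,0,0,1],[24.5,0,0,0,0,0,1]]]'
```

```text
t: 19.88
tcp_pos: [0.4682, -0.1524, 0.1075]
ee_rot: [0.726, -0.687, -0.0, 0.0]
wrist_force: [-0.5, -0.4, 0.5]
width: 0.0121
finger_force: 15.0
t: 21.25
tcp_pos: [0.4696, -0.1765, 0.1074]
ee_rot: [0.726, -0.687, -0.0, -0.0]
wrist_force: [-1.2, 4.5, 2.1]
width: 0.0126
finger_force: 15.0
```

```bash
python3 -m crank '[[[0,0,0,0,0,0,0],[0,0,0,0,0,0,0],[0,0,0,0,0,0,0],[0,0,-20,0,0,0,0],[0,0,-70,0,0,0,0],[-50,-30,-100,0,0,-20,0],[-109,-61,-100,0,0,-45,0],[-109,-61,-100,0,0,-90,0],[-109,-61,-100,0,0,-90,0],[-109,-61,-100,0,0,-90,0],[-109,-61,-100,0,0,-90,0],[-109,-61,-100,0,0,-90,0],[-109,-61,-100,0,0,-90,0],[-109,-61,-100,0,0,-90,0],[-109,-61,-100,0,0,-90,0],[-109,-61,-100,0,0,-90,0]]]' 15
python3 - <<'E'
from h import *
from bench import env
print(env.sense()['joints'].round(2))
c=env.capture('wrist');np.savez('w3.npz',**c);cv2.imwrite('pics/w3.png',c['image'][:,:,::-1])
c=env.capture('top');np.savez('t3.npz',**c)
u,v=proj(c,np.array([.46,-.07,.12])).astype(int)
print(u,v);cv2.imwrite('pics/t3.png',cv2.resize(c['image'][v-50:v+40,u-65:u+65,::-1],None,fx=6,fy=6,interpolation=cv2.INTER_CUBIC))
E
```

```text
t: 23.25
tcp_pos: [0.5246, -0.0647, 0.2074]
ee_rot: [1.0, 0.027, -0.0, 0.0]
wrist_force: [0.0, 0.3, -1.5]
width: 0.0438
finger_force: 0.0
[ 0.25  0.13 -0.34  0.   -1.1   1.38]
268 238
```

View pics/w3.png

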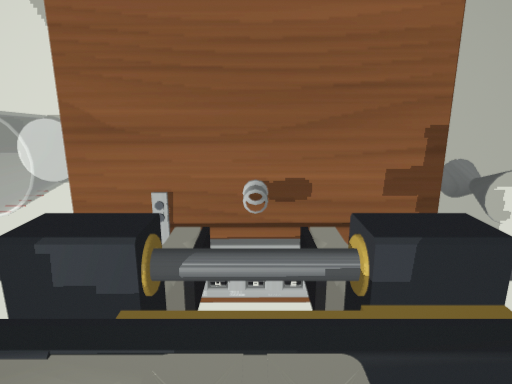

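```bash
python3 - <<'E'
from h import *
c=dict(np.load('w3.npz'));P=pts(c)[175:216,238:275].reshape(-1,3)
ex=np.array([.9983,.0584,0]);ey=np.array([-.0584,.9983,0])
q=P[P[:,2]>.122];print(len(q),q[:,2].max(),'ex',(q@ex).min(),(q@ex).max(),'ey',(q@ey).min(),(q@ey).max())
t=np.array([.5246,-.0647,0]);print(t@ex,t@ey)
E
```

```text
223 0.36423874699682096 ex 0.5121861496810773 0.5856727469260467 ey -0.10391786862990493 -0.08666350204051729
0.5199296999999999 -0.09522664999999998
```

The lid knob shows at (255,195). Its depth points put it at the TCP's x/y, so I can go straight down.

```bash
python3 -m crank '[[[0,0,40,0,0,0,0],[0,0,75,0,0,0,0],[0,0,90,0,0,0,0],[0,0,97,0,0,0,0],[0,0,101,0,0,0,0],[0,0,101,0,0,0,0],[0,0,101,0,0,0,0.6],[0,0,101,0,0,0,1],[0,0,101,0,0,0,1],[0,0,101,0,0,0,1],[0,0,101,0,0,0,1],[0,0,101,0,0,0,1]]]' 20
```

```text
t: 24.85
tcp_pos: [0.5247, -0.065, 0.1067]
ee_rot: [1.0, 0.028, 0.0, 0.0]
wrist_force: [0.6, -3.5, 2.9]
width: 0.0173
finger_force: 20.0
```

```bash
python3 -m crank '[[[1.5,0,-7,0,0,0,1],[3.4,0,-13.7,0,0,0,1],[5.5,0,-20.5,0,0,0,1],[7.9,0,-27,0,0,0,1],[10.5,0,-33.5,0,0,0,1],[13.6,0,-39.9,0,0,0,1],[17,0,-46,0,0,0,1],[20.4,0,-52.3,0,0,0,1],[20.4,0,-52.3,0,0,0,1]]]'
```

```text
t: 25.98
tcp_pos: [0.5436, -0.0639, 0.1591]
ee_rot: [1.0, 0.027, -0.001, 0.0]
wrist_force: [-6.8, -3.9, 2.6]
width: 0.0174
finger_force: 20.0
```

```bash
python3 -m crank '[[[8,0,-11.5,0,0,0,1],[16.7,0,-22.7,0,0,0,1],[27,0,-33,0,0,0,1],[37.1,0,-42.2,0,0,0,1],[48.5,0,-50.5,0,0,0,1],[60.5,0,-57.8,0,0,0,1],[60.5,0,-57.8,0,0,0,1]]]';python3 -m crank '[[[13,0,-6,0,0,0,1],[26,0,-11.3,0,0,0,1],[39,0,-15,0,0,0,1],[53,0,-18,0,0,0,1],[64,0,-19.3,0,0,0,1],[76,0,-19.7,0,0,0,1],[76,0,-19.7,0,0,0,1],[76,0,-19.7,0,0,0,1]]]'
python3 - <<'E'
from h import *
from bench import env
c=env.capture('side');np.savez('s4.npz',**c)
cv2.imwrite('pics/s4.png',cv2.resize(c['image'][100:300,140:360,::-1],None,fx=2.7,fy=2.7,interpolation=cv2.INTER_CUBIC))
E
```

```text
t: 26.85
tcp_pos: [0.6054, -0.0604, 0.2187]
ee_rot: [1.0, 0.028, 0.0, 0.0]
wrist_force: [-7.1, -2.3, 9.4]
width: 0.0172
finger_force: 20.0
t: 27.85
tcp_pos: [0.6805, -0.0563, 0.2387]
ee_rot: [1.0, 0.026, -0.0, 0.0]
wrist_force: [-5.4, -0.8, 9.6]
width: 0.0162
finger_force: 20.0
```

View pics/s4.png

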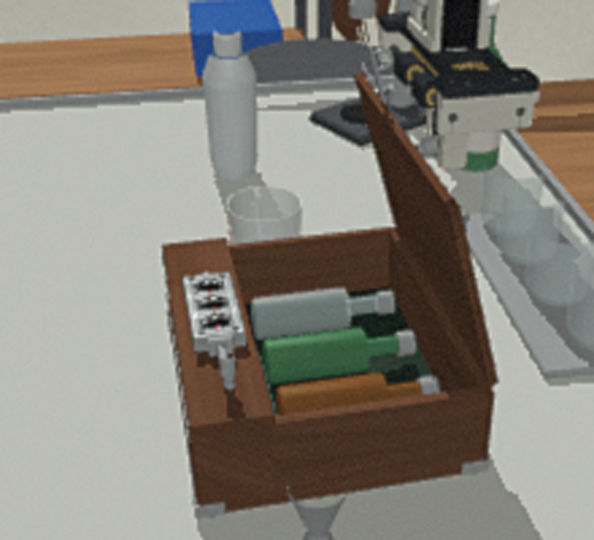

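```bash
python3 -m crank '[[[0,0,0,0,0,0,0.3],[0,0,0,0,0,0,-0.3],[0,0,0,0,0,0,-0.3],[0,0,0,0,0,0,-0.3],[2,0,-15,0,0,0,-0.3],[5,0,-50,0,0,0,-0.3],[5,0,-90,0,0,0,-0.3],[5,0,-110,0,0,0,-0.3],[5,0,-110,0,0,0,-0.3],[5,0,-110,0,0,0,-0.3],[5,0,-110,0,0,0,-0.3]]]'
python3 - <<'E'
from h import *
from bench import env
c=env.capture('side');np.savez('s5.npz',**c);P=pts(c)
cv2.imwrite('pics/s5.png',cv2.resize(c['image'][100:300,140:360,::-1],None,fx=2.7,fy=2.7,interpolation=cv2.INTER_CUBIC))
# lid inner face: patch (s4 px (400..470,150..330)/2.7+(140,100))
m=P[140:215,283:312].reshape(-1,3);ex=np.array([.9983,.0584,0]);ey=np.array([-.0584,.9983,0])
X=m@ex;Y=m@ey;k=(X>.55)&(X<.72)&(m[:,2]>.12)&(m[:,2]<.3)&(Y>-.25)&(Y<.06)
for _ in range(5):
    p=np.polyfit(m[k,2],X[k],1);k&=abs(X-np.polyval(p,m[:,2]))<.006
print(k.sum(),p,'angle',np.degrees(np.arctan2(1,-p[0])),'z',m[k,2].min(),m[k,2].max())
E
```

```text
t: 29.28
tcp_pos: [0.6858, -0.0558, 0.3451]
ee_rot: [1.0, 0.027, -0.001, 0.0]
wrist_force: [-0.0, -0.0, -0.1]
width: 0.057
finger_force: 0.0
1092 [-0.25900151  0.6994971 ] angle 75.4793837826635 z 0.12009042513406443 0.27588548849281236
```

View pics/s5.png

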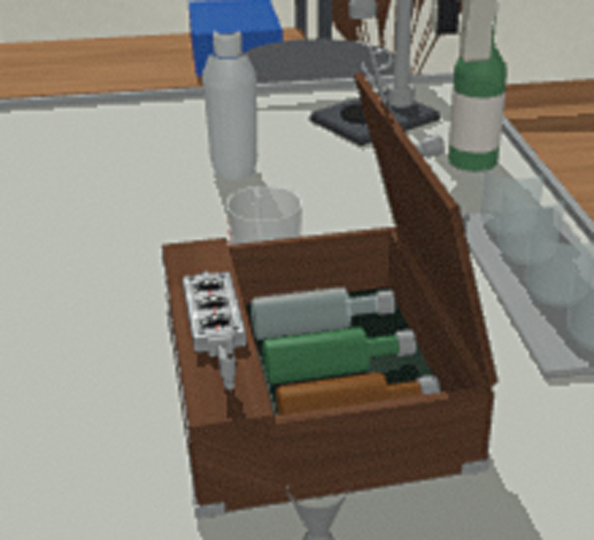

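The lid stands at about 75°, well past the 68° needed. The gripper is clear, the bolt is drawn and the bystanders haven't moved. I'm handing it in.

```bash
python3 -c "
from bench import env
print(env.hand_in())"
```

```text
the job is handed in; nothing more can be done
None
```

I handed the job in at about 29 s: the dials read 3-8-5, the bolt was drawn about 24 mm, and the lid was standing released at about 75°; the hand-in call gave no verdict.

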